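# Index the carving stand to the cross mark

### The arm

A 6-joint arm with a two-finger parallel gripper is mounted at the origin on the work surface. World frame = base frame: x ahead of the robot, y to its left, z up, the work surface at z = 0. Lengths are in m, angles in rad, forces in N, time in s.
With the tool pointing down it reaches from about 0.35 to 0.775 m from the base axis. Payload 7.3 kg.
Tool frame: the origin (TCP) lies on the centre line of the jaws, within the pads' length; the fingertips stand 14 mm ahead of it and the grasp point (between the pads) lies 5 mm behind it; z points along the fingers, y is the direction in which the jaws open and shut (so a half turn about z gives the same grasp; the last joint's range is limited). The gripper opens to 92 mm and grips with 3 to 60 N. Pads are 19 mm wide; open, the fingers measure 130 mm over their backs; the gripper's body (75 mm by 190 mm) begins 47 mm behind the grasp point.
Start: joints at [-1.349, 0.342, 1.524, -0, 1.275, -0.146], TCP at [0.189, -0.49, 0.241] pointing down, gripper open.
Joint ranges: [-2.53, 2.53], [-0.77, 2.02], [0.04, 2.7], [-1, 4.14], [0.28, 2.66], [-3.11, 3.11]. Speed limits (rad/s): [2.57, 2.57, 3.14, 3.14, 3.14, 3.14].

### API

Orientations are given as [roll, pitch, yaw] about the fixed x, y, z axes, in that order (R = Rz(yaw) Ry(pitch) Rx(roll)).
In Python, from cell import telemetry, cams, robot gives the robot as it stands.
- The arm moves only by the tool servo_tool, never from a script. Its argument "targets" is text: rows parted by semicolons, each of 4 numbers parted by spaces: the shift along the tool's x, y, z in mm, then the turn about the tool's z in rad. In form: x y z yaw; .... A call has 1 to 20 rows; each row shifts and turns the pose as measured when the row begins, along the tool's axes as they then stand; what a row does not reach is not made up. A row lasts 1/8 s, in which the tool goes at most 62.5 mm and 10.7 degrees, less where a joint would pass 70% of its speed; a pose out of reach is approached as far as the arm can. A call with a gripper value outside its range is refused whole. "hand" is the opening, from 0 (shut) to 1 (fully open), set as the call begins (left out, the last holds). The fingers move at their own pace and stop on an object; "squeeze" is the grip in N (left out, the last holds). Time passes only in rows, so rows that do not move let the fingers close. It gives the time, the measured TCP pose, the force and the opening at its end, in the units of the state.
- telemetry.observe(): the state, without advancing time (a new reading comes with each control period).
- cams.read_camera(name): name is "side" or "top"; returns a dict with "color" (420x560x3 uint8, red, green, blue), "K" (3x3 intrinsics, pixels), "k1" (the pictures are not rectified: a ray, as slopes to the right and down, at radius r is drawn at 1 + k1 r^2 times it, then the intrinsics apply), "R" (3x3) and "t" (3): a world point X has camera coordinates R X + t. Camera axes: x right, y down, z forward; pixel columns grow to the right and rows downward; lengths in m; the calibration is good to about 2 mm. A picture is of the moment at which its call begins. There is no depth.
- robot.hand_in(): hands the job in, once; it reports no verdict.
Trained networks look in a picture, given as the dict that the camera call returned (one of the last four; its "shot" number tells which), for a name from the list of things; names that differ only in an ending like _2 or _b are one class to them, and where a whole thing is asked for, a point or a joint stands for the part that bears it (a point fixed in the world has none). Each returns a list of dicts, best first, with "score" (0 to 1); they miss things now and then, are a little off and sometimes report something else, mostly with a low value. They report only what shows in the picture. A call takes as long as a camera call. They do not tell look-alikes from the thing itself.
- cams.cut_out(picture, query): "region" (420x560 bool, what is visible of it) and "extent" ([centre column, centre row, width, height] in pixels, round what is visible of it).
The state is a dict: "time": time; "qpos": joint angles; "qvel": joint speeds; "joint_efforts": joint torques, N m; "tool_pos": TCP position; "tool_rot": TCP orientation; "contact_force": force on the tool from outside, world axes, zero at the start; "torque": the same for the moment, N m; "opening": finger opening in m.
Only numpy, scipy, OpenCV 4.12 (cv2) and the standard library are available. Lean on these libraries where they do the work, as an engineer would, in place of code of your own. Each camera call takes 0.05 s, during which the arm holds its last target.

### The job

Turn the carving stand to the side that is to be carved next: with the fingertips, gently push the upright steel tab on the rim of its turntable, click by click, until the tab rests pointing at the plate marked with a cross. Only push the tab, never pinch it; let the wooden bowl ride along standing in the middle of the turntable, leave the tools and other things around the stand alone, and finish with the hand clear.

Things in the scene. Friction and masses are not known exactly. Their poses are not given: they have to be found in the camera images.
- stand: indexing carving stand, fixed: dark wooden base board 280 x 340 mm (x, y), 12 mm thick, reaching x = -175 to +105 mm, with a round wooden turntable (radius 80 mm, top 40 mm above the table) on its middle. Origin: level with the board's underside, on the turntable's upright axis, at table height; z up. Marks and tab lie on its -x side, roughly towards the robot.
- dial (a joint): turntable angle, rad, growing counter-clockwise from above. Four sprung click-stops at -0.6, 0, 0.6, 1.2; hard ends at -0.72 and 1.32. Starts within 0.08 of 0 (no plate there); a mark plate lies at each other stop. Released within 0.2 of a stop it settles there to about 0.03 and stays; past halfway the spring carries it on to the next. 1 to 4 N at the tab turn it slowly.
- tab: upright steel fin fixed to the turntable's rim, turning with it: 12 mm thick (y, the push direction), 44 mm long (x, radially outward), 45 mm tall (30 to 75 mm above the table). Origin: its underside, 100 mm from the turntable's axis; it spans x = -26 to +18 mm. Outside the 80 mm rim the space beside it is free down to the mark plates.
- tab_aim (a point): the point the tab points at: 140 mm from the turntable's axis on the tab's centre line, 22 mm beyond its outer end; lies over a mark plate's centre when the tab points at that plate.
- mark_cross: the wanted mark: round black plate 46 mm across, 3 mm thick, lying on the base board, with a raised brass cross (two bars 36 x 8 mm, 3 mm high, top 18 mm above the table). Origin: centre of its underside, 140 mm from the turntable's axis. Which of the three click-stops it lies at changes from start to start.
- mark_ring: a like plate with a raised brass ring (36 mm outside, 20 mm inside): not wanted. Origin as for the cross.
- mark_bar: a like plate with a single raised brass bar (36 x 10 mm): not wanted. Origin as for the cross.
- bowl: loose turned wooden bowl, 120 mm across the rim, 45 mm tall, standing in the middle of the turntable, rim 85 mm above the table. Origin: centre of its underside.
- mallet: loose carver's mallet lying to the stand's left (+y), head 64 x 90 x 64 mm, handle 24 mm thick. Origin: on the table under its handle near the middle.
- gouge_wide: loose gouge 230 mm long with a wooden handle 24 mm thick and an 18 mm blade, lying to the stand's right (-y). Origin: on the table below its middle.
- gouge_narrow: loose gouge like the other with a 9 mm blade, further right. Origin: on the table below its middle.
- glue: loose white bottle 48 mm across, 110 mm tall, behind the stand on the right. Origin: centre of its underside.
- tin: loose steel cup 70 mm across, 75 mm tall, behind the stand on the left. Origin: centre of its underside.
- offcut: loose wooden block 35 x 60 x 30 mm standing on the far left corner of the stand's base board. Origin: centre of its underside.
- brush: loose bench brush lying left of the mallet. Origin: centre of its underside.
Not all that is in view belongs to the job. What is meant by the bowl is not blue, green or red, and is the smaller of those in its own colour.

How it is judged:
By the outcome, as a careful person would: the job done as asked, in the order asked, and still so for the second after the job is handed in, with the robot touching nothing.
It also fails if it takes over 42 s, if anything falls off the work surface, if the arm or the gripper's body presses on something with over 40 N, if the wrist force passes 120 N, or if a joint passes its speed limit or range.

## Working session

There is one attempt and no reset: what is moved stays moved. The work goes in short steps, Python scripts to look and compute and a tool call to move; the robot and the scene stay as the last step left them, time stands still between calls to the robot, and variables do not carry over. Pictures are saved under pics/ and viewed, and the job is handed in when it is done.

Besides the shell and the picture viewer there is one more tool, called after "Emit:" by a JSON object that holds its "op" and its "data", one argument or row to a line. servo_tool: Moves the arm, as the interface text tells. Its arguments: {"type":"object","properties":{"targets":{"type":"string"},"hand":{"type":"number"},"squeeze":{"type":"number"}},"required":["targets"]}

```bash
ls; mkdir -p pics
python3 - <<'E'
from cell import telemetry, cams, robot
import cv2
s=telemetry.observe();print({k:s[k] for k in('time','tool_pos','tool_rot','opening','contact_force')})
for n in('top','side'):
    p=cams.read_camera(n);cv2.imwrite(f'pics/{n}0.png',p['color'][:,:,::-1])
    print(n,p['K'],p['k1'],p['R'],p['t'])
    for q in('stand','tab','mark_cross','mark_ring','mark_bar','bowl'):
        print(q,[(round(d['score'],2),[round(float(v),1) for v in d['extent']]) for d in cams.cut_out(p,q)][:4])
E
```

```text
pics
{'time': 0.0, 'tool_pos': array([ 0.18870339, -0.48949482,  0.24003395]), 'tool_rot': array([-3.14003423e+00, -2.10409963e-04,  3.67823567e-01]), 'opening': 0.09168200431511456, 'contact_force': array([-1.42896992,  0.30908012,  0.40017487])}
top [[398.47673144   0.         279.93525354]
 [  0.         398.47673144 207.62511439]
 [  0.           0.           1.        ]] -0.10247218143149023 [[-2.24313911e-03 -9.99997484e-01  1.27870599e-05]
 [-9.86005317e-01  2.20962105e-03 -1.66699230e-01]
 [ 1.66698782e-01 -3.86537670e-04 -9.86007792e-01]] [0.01926635 0.54351631 0.89099999]
stand [(0.96, [293.2, 222.8, 151.7, 137.7])]
tab [(0.68, [286.4, 241.2, 8.3, 23.8])]
mark_cross [(0.81, [340.7, 230.1, 20.0, 15.7])]
mark_ring [(0.85, [252.3, 247.2, 22.2, 17.3])]
mark_bar [(0.51, [316.0, 252.6, 20.3, 20.1]), (0.3, [283.9, 241.4, 7.8, 18.6])]
bowl [(0.83, [142.8, 309.9, 68.3, 75.6]), (0.79, [421.4, 279.6, 51.2, 48.6]), (0.78, [291.7, 198.7, 49.4, 52.6]), (0.68, [165.2, 133.4, 45.4, 42.7])]
side [[520.73580425   0.         282.32237588]
 [  0.         520.73580425 203.9704503 ]
 [  0.           0.           1.        ]] -0.08749335710504597 [[ 0.99174871 -0.12801318 -0.00686426]
 [-0.09206467 -0.67394109 -0.73302627]
 [ 0.08921091  0.72760981 -0.6801657 ]] [-0.54443092  0.11653273  1.49019601]
stand [(0.65, [278.5, 232.8, 128.6, 99.1])]
tab [(0.5, [252.7, 212.2, 17.4, 11.1])]
mark_cross [(0.59, [267.0, 257.8, 21.2, 11.8])]
mark_ring [(0.51, [249.0, 203.3, 12.8, 6.5])]
mark_bar [(0.69, [244.9, 242.2, 10.9, 9.7]), (0.55, [282.6, 225.3, 70.4, 35.0])]
bowl [(0.94, [327.0, 153.5, 32.6, 27.2]), (0.86, [360.3, 328.6, 69.6, 60.5]), (0.73, [196.9, 154.6, 52.4, 37.5]), (0.72, [229.4, 308.9, 47.2, 39.6])]
```

Run:
```python
import cv2
a=cv2.imread('pics/top0.png')[130:310,190:400];cv2.imwrite('pics/topz.png',cv2.resize(a,(700,600),interpolation=2))
a=cv2.imread('pics/side0.png')[160:300,190:376];cv2.imwrite('pics/sidez.png',cv2.resize(a,(797,600),interpolation=2))
```

```text
(no output)
```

View pics/top0.png

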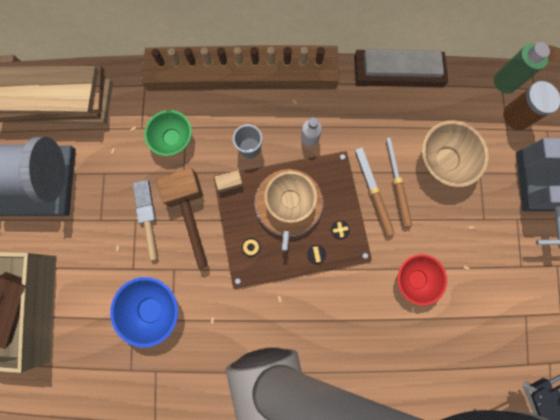

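View pics/side0.png

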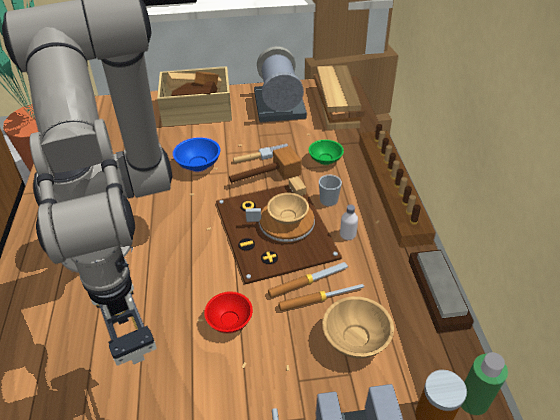

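```bash
echo
```

```text
(no output)
```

View pics/topz.png

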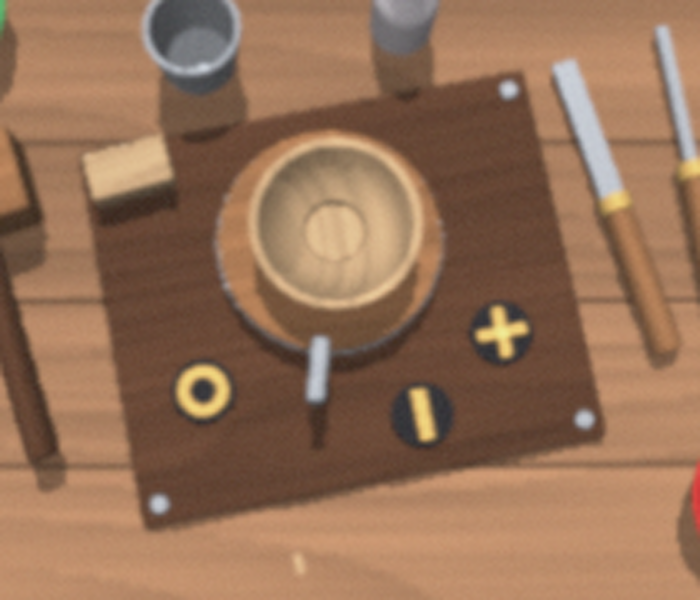

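View pics/sidez.png

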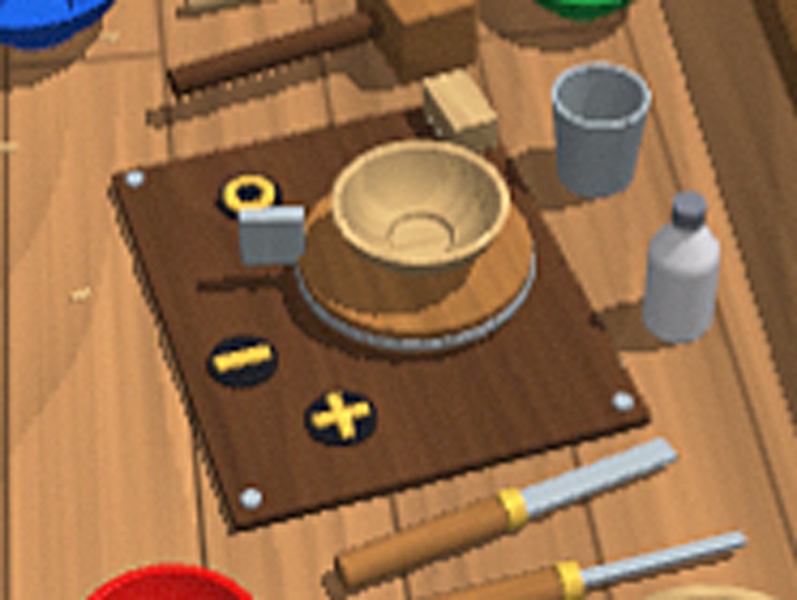

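The top view, where up is +x and left is +y, shows the tab near (286,241). The ring is at (251,247), the bar at (317,254) and the cross at (340,230). From the tab, counter-clockwise leads to the bar first and then the cross, so the cross is at stop 1.2, two clicks away. Next I'll fit the stand's pose.

```bash
cat > h.py <<'E'
import numpy as np, cv2
from cell import telemetry, cams, robot
from scipy.optimize import least_squares
def proj(p,X):
    X=np.atleast_2d(X)
    r,_=cv2.Rodrigues(np.array(p['R']))
    return cv2.projectPoints(X.astype(float),r,np.array(p['t']).reshape(3,1),np.array(p['K']),np.array([p['k1'],0,0,0,0.]))[0].reshape(-1,2)
def ray(p,uv,z):
    d=cv2.undistortPoints(np.array([[uv]],float),np.array(p['K']),np.array([p['k1'],0,0,0,0.]))[0,0]
    R=np.array(p['R']);c=-R.T@np.array(p['t']);v=R.T@np.r_[d,1]
    return c+v*(z-c[2])/v[2]
def pt(cx,cy,yaw,dial,r,z):
    a=yaw+np.pi+dial
    return [cx+r*np.cos(a),cy+r*np.sin(a),z]
E
python3 - <<'E'
from h import *
P={n:cams.read_camera(n) for n in('top','side')}
obs={'top':{-.6:(251.1,247.3),.6:(316.3,254.3),1.2:(340.3,229.8)},
 'side':{-.6:(190+249/4.285,160+194/4.285),.6:(190+242/4.285,160+357/4.285),1.2:(190+341/4.285,160+416/4.285)}}
for n in P: print(n,[ray(P[n],uv,.016).round(4) for uv in obs[n].values()])
f=lambda x:np.concatenate([proj(P[n],[pt(*x,d,.14,.016) for d in obs[n]]).ravel()-np.ravel(list(obs[n].values())) for n in P])
s=least_squares(f,[.5,0,0]);print(s.x,s.fun.round(2))
x=s.x
# tab
obt={'top':(190+319/3.333,130+(337+400)/2/3.333)}
q=ray(P['top'],obt['top'],.073);v=q[:2]-x[:2];print('tab',q,np.hypot(*v),np.arctan2(-v[1],-v[0])-x[2])
im=P['top']['color'][:,:,::-1].copy()
im=cv2.resize(im,None,fx=4,fy=4)
def dr(im,p,X,c):
    for u in proj(p,X): cv2.circle(im,tuple(int(v) for v in (u+.5)*4),3,c,-1)
for n in P:
    im=cv2.resize(P[n]['color'][:,:,::-1].copy(),None,fx=4,fy=4)
    dr(im,P[n],[[x[0]+.08*np.cos(a),x[1]+.08*np.sin(a),.04] for a in np.linspace(0,6.28,40)],(0,255,0))
    dr(im,P[n],[[x[0]+.06*np.cos(a),x[1]+.06*np.sin(a),.085] for a in np.linspace(0,6.28,40)],(255,255,0))
    d=np.arctan2(-v[1],-v[0])-x[2]
    dr(im,P[n],[pt(*x,d,r,.075) for r in (.082,.1,.118)],(0,0,255))
    c,s_=np.cos(x[2]),np.sin(x[2])
    dr(im,P[n],[[x[0]+c*a-s_*b,x[1]+s_*a+c*b,.012] for a,b in((-.175,-.17),(-.175,.17),(.105,.17),(.105,-.17))],(255,0,255))
    u=proj(P[n],[[x[0],x[1],.04]])[0]*4
    cv2.imwrite(f'pics/fit_{n}.png',im[int(u[1])-300:int(u[1])+300,int(u[0])-380:int(u[0])+380])
E
```

```text
top [array([0.4526, 0.0872, 0.016 ]), array([ 0.4355, -0.0684,  0.016 ]), array([ 0.494 , -0.1273,  0.016 ])]
side [array([0.4554, 0.0874, 0.016 ]), array([ 0.4382, -0.0691,  0.016 ]), array([ 0.4971, -0.129 ,  0.016 ])]
[ 0.56002398 -0.00342124 -0.10925969] [-0.25 -0.51  0.41 -0.44  0.11 -0.55 -0.54 -0.03 -0.56  0.14 -0.69 -0.32]
tab [0.46370979 0.0052292  0.073     ] 0.0967018803852281 0.019685271401914436
```

```bash
echo
```

```text
(no output)
```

View pics/fit_top.png

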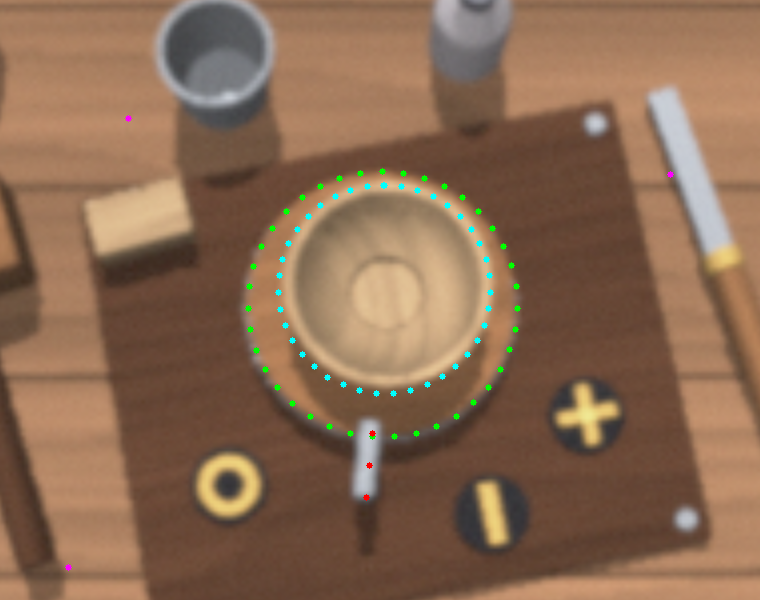

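View pics/fit_side.png

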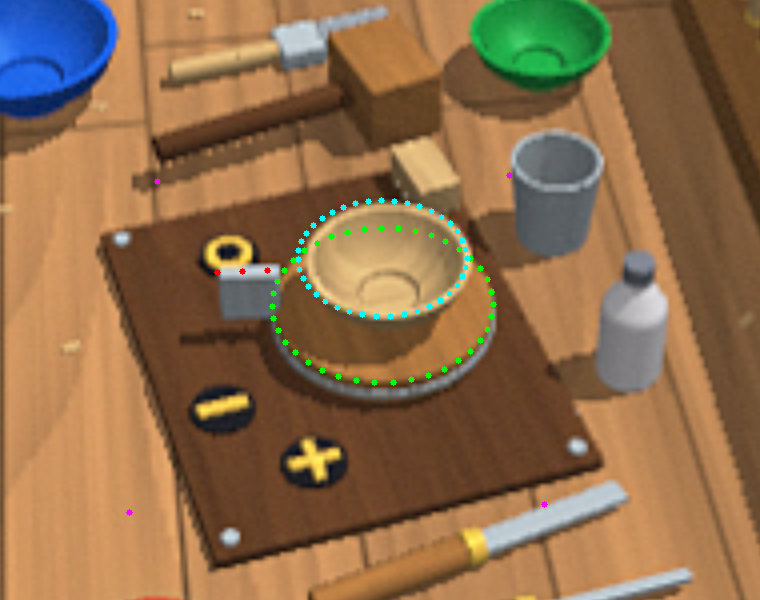

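The marks fit to within 0.7 px. The dial zero is turned about 0.3 rad from the board's own axis, but the stops agree with the marks. The tab sits at dial ≈ 0.02. I'll shut the hand and travel high first.

Emit:
{"op": "servo_tool", "data": {
  "targets": "32 -24 0 0;32 -24 0 0;32 -24 0 0;32 -24 0 0;32 -24 0 0;32 -24 0 0;32 -24 0 0;32 -24 0 0;32 -24 0 0;32 -24 0 0",
  "hand": 0,
  "squeeze": 10
}}

```text
time: 2.05
tool_pos: [0.4069, -0.1434, 0.2412]
tool_rot: [3.137, -0.002, 0.362]
contact_force: [0.5, 0.5, 0.5]
opening: 0.0009
```

```bash
cat >> h.py <<'E'
C=(0.5595,-0.0030,-0.109)
def goal(dial,gap,r=.108,z=.06):
    # gap: finger face to tab face; TCP pose for tool y tangential
    a=C[2]+np.pi+dial; rad=np.array([np.cos(a),np.sin(a)]); tan=np.array([-np.sin(a),np.cos(a)])
    p=np.array(C[:2])+r*rad-(.025+gap)*tan
    return np.r_[p,z],C[2]+dial
def plan(dial,gap,**k):
    s=telemetry.observe();g,y=goal(dial,gap,**k)
    yaw=s['tool_rot'][2];d=g-s['tool_pos'];c,q=np.cos(yaw),np.sin(yaw)
    print('t',round(s['time'],2),'pos',s['tool_pos'].round(4),'rot',s['tool_rot'].round(3),'F',s['contact_force'].round(1),'open',round(s['opening'],4))
    print('goal',g.round(4),'yaw',round(y,3),'tool shift mm',(1e3*np.array([c*d[0]+q*d[1],q*d[0]-c*d[1],-d[2]])).round(1),'turn',round(yaw-y,3))
E
python3 -c "
from h import *
plan(.02,.03,z=.15)"
```

```text
t 2.05 pos [ 0.4069 -0.1434  0.2412] rot [ 3.137e+00 -2.000e-03  3.620e-01] F [0.5 0.5 0.5] open 0.0009
goal [0.4568 0.0614 0.15  ] yaw -0.089 tool shift mm [ 119.2 -173.9   91.2] turn 0.451
```

Emit:
{"op": "servo_tool", "data": {
  "targets": "20 -29 5 0;20 -29 5 0;20 -29 5 0;20 -29 5 0;20 -29 5 0;20 -29 5 0;0 0 5 0.11;0 0 5 0.11;0 0 5 0.11;0 0 5 0.11"
}}

```text
time: 3.3
tool_pos: [0.4607, 0.0717, 0.1904]
tool_rot: [3.138, -0.008, -0.086]
contact_force: [-0.1, 0.1, -0.3]
opening: 0.0002
```

```bash
python3 -c "
from h import *
plan(.02,.025,z=.06)"
```

```text
t 3.3 pos [0.4607 0.0717 0.1904] rot [ 3.138 -0.008 -0.086] F [-0.1  0.1 -0.3] open 0.0002
goal [0.4564 0.0564 0.06  ] yaw -0.089 tool shift mm [ -3.   15.7 130.4] turn 0.003
```

Emit:
{"op": "servo_tool", "data": {
  "targets": "-1 2 20 0;-1 2 20 0;-1 2 20 0;0 2 20 0;0 2 20 0;0 2 18 0;0 0 12 0;0 0 0 0"
}}

```text
time: 4.3
tool_pos: [0.4592, 0.0593, 0.0574]
tool_rot: [3.139, -0.012, -0.087]
contact_force: [0.4, -0.2, -0.4]
opening: 0.0006
```

Run:
```python
from h import *
plan(.02,.0,z=.06)
for n in('top','side'):
    p=cams.read_camera(n)
    u=proj(p,[[.5,0,.06]])[0].astype(int)
    im=p['color'][u[1]-75:u[1]+75,u[0]-95:u[0]+95,::-1];cv2.imwrite(f'pics/{n}1.png',cv2.resize(im,(760,600),interpolation=2))
```

```text
t 4.3 pos [0.4592 0.0593 0.0574] rot [ 3.139 -0.012 -0.087] F [ 0.4 -0.2 -0.4] open 0.0006
goal [0.4541 0.0315 0.06  ] yaw -0.089 tool shift mm [-2.6 28.2 -2.6] turn 0.002
```

```bash
echo
```

```text
(no output)
```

View pics/top1.png

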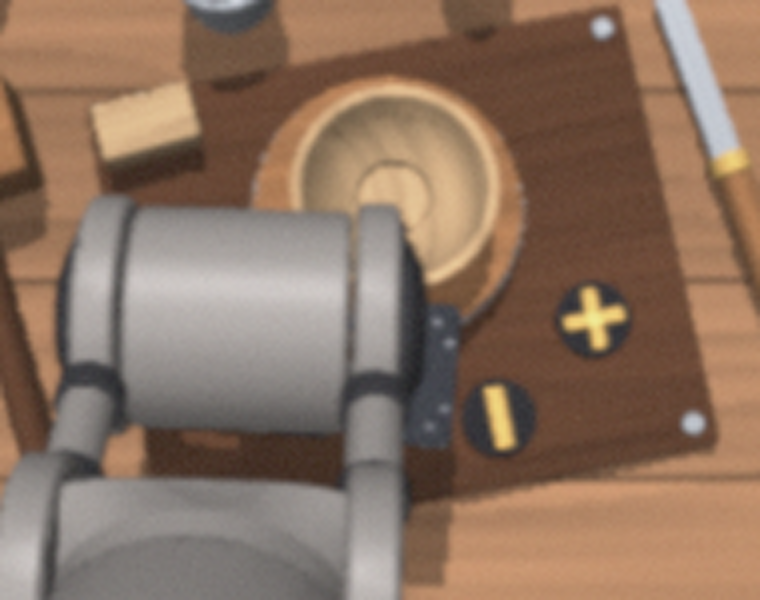

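View pics/side1.png

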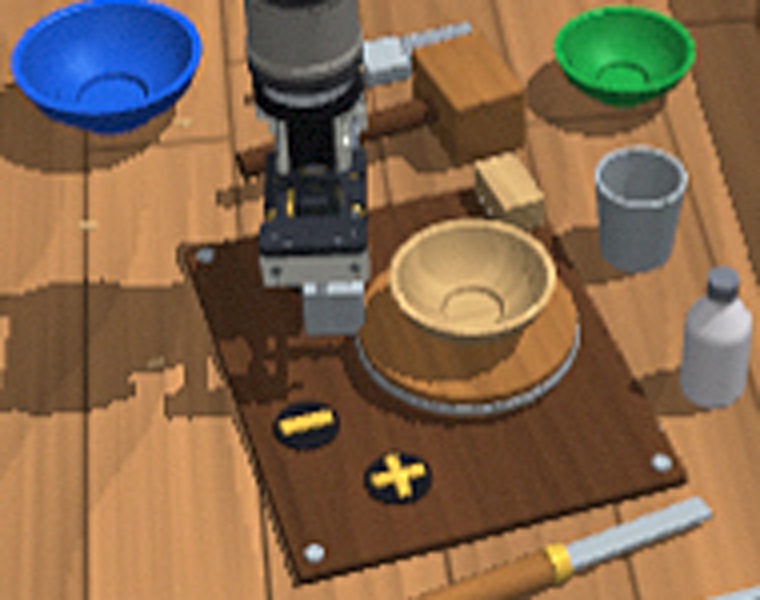

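The side view shows the hand hanging beside the tab, on its +y side and clear of the bowl. Now I'll ease it up to the tab.

Emit:
{"op": "servo_tool", "data": {
  "targets": "-2 7 -1 0;-2 7 -1 0;-1 6 -1 0;0 4 0 0"
}}

```text
time: 4.9
tool_pos: [0.4533, 0.0343, 0.0632]
tool_rot: [3.139, -0.017, -0.087]
contact_force: [-0.3, -0.4, -1.0]
opening: 0.0005
```

Run:
```python
from h import *
plan(.2,.0,z=.06)
```

```text
t 4.9 pos [0.4533 0.0343 0.0632] rot [ 3.139 -0.017 -0.087] F [-0.3 -0.4 -1. ] open 0.0005
goal [0.4497 0.0121 0.06  ] yaw 0.091 tool shift mm [-1.7 22.5  3.2] turn -0.178
```

Emit:
{"op": "servo_tool", "data": {
  "targets": "-1 5 1 -0.05;-1 5 1 -0.05;-1 5.5 0 -0.05;-1 5.5 0 -0.05"
}}

```text
time: 5.4
tool_pos: [0.4487, 0.0126, 0.0616]
tool_rot: [3.137, -0.016, 0.118]
contact_force: [-0.8, 2.1, 0.1]
opening: 0.0006
```

Run:
```python
from h import *
plan(.4,.0,z=.06)
```

```text
t 5.4 pos [0.4487 0.0126 0.0616] rot [ 3.137 -0.016  0.118] F [-0.8  2.1  0.1] open 0.0006
goal [ 0.4489 -0.01    0.06  ] yaw 0.291 tool shift mm [-2.5 22.5  1.6] turn -0.173
```

Contact is about 2 N. I'll keep pushing along the arc over the first click.

Emit:
{"op": "servo_tool", "data": {
  "targets": "-1 5.5 0.5 -0.045;-1 5.5 0 -0.045;-1 5.5 0 -0.045;-1 5.5 0 -0.045;-1 5.5 0 -0.05"
}}

```text
time: 6.02
tool_pos: [0.4491, -0.0167, 0.0614]
tool_rot: [3.134, -0.015, 0.355]
contact_force: [0.1, -0.3, -0.2]
opening: 0.0005
```

Run:
```python
from h import *
plan(.6,.0,z=.06)
for n in('side',):
    p=cams.read_camera(n)
    u=proj(p,[[.5,0,.06]])[0].astype(int)
    im=p['color'][u[1]-75:u[1]+75,u[0]-95:u[0]+95,::-1];cv2.imwrite(f'pics/{n}2.png',cv2.resize(im,(760,600),interpolation=2))
```

```text
t 6.03 pos [ 0.4491 -0.0167  0.0614] rot [ 3.134 -0.015  0.355] F [ 0.1 -0.3 -0.2] open 0.0005
goal [ 0.4525 -0.0319  0.06  ] yaw 0.491 tool shift mm [-2.1 15.4  1.4] turn -0.136
```

```bash
echo
```

```text
(no output)
```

View pics/side2.png

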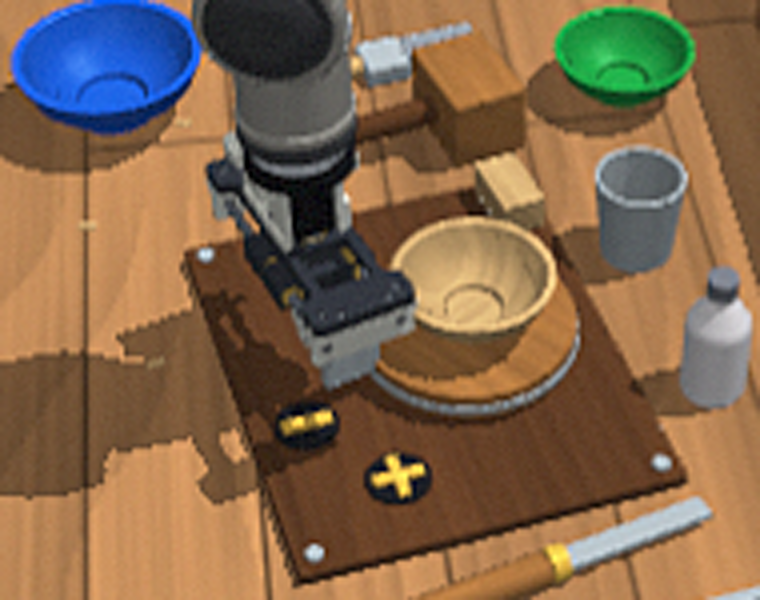

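The force is back to zero, so the tab has sprung on to stop 0.6, with the bowl still centred. On to the second click.

Emit:
{"op": "servo_tool", "data": {
  "targets": "-1.5 5 0.5 -0.045;-1 5 0.5 -0.045;-1 5 0 -0.045;-1 5 0 -0.05"
}}

```text
time: 6.58
tool_pos: [0.4532, -0.0379, 0.0605]
tool_rot: [3.131, -0.013, 0.543]
contact_force: [0.4, 1.6, -0.1]
opening: 0.0009
```

Run:
```python
from h import *
plan(.9,.0,z=.06)
```

```text
t 6.58 pos [ 0.4532 -0.0379  0.0605] rot [ 3.131 -0.013  0.543] F [ 0.4  1.6 -0.1] open 0.0009
goal [ 0.4658 -0.0622  0.06  ] yaw 0.791 tool shift mm [-1.8 27.3  0.5] turn -0.248
```

Emit:
{"op": "servo_tool", "data": {
  "targets": "-1 5.5 0 -0.05;-1 5.5 0 -0.05;-1 5.5 0 -0.05;-1 5.5 0 -0.05;-1 5.5 0 -0.05"
}}

```text
time: 7.2
tool_pos: [0.4645, -0.0623, 0.0605]
tool_rot: [3.133, -0.01, 0.796]
contact_force: [-0.3, 1.3, -0.1]
opening: 0.0006
```

Run:
```python
from h import *
plan(1.1,.0,z=.06)
for n in('side','top'):
    p=cams.read_camera(n)
    u=proj(p,[[.5,0,.06]])[0].astype(int)
    im=p['color'][u[1]-75:u[1]+75,u[0]-95:u[0]+95,::-1];cv2.imwrite(f'pics/{n}3.png',cv2.resize(im,(760,600),interpolation=2))
```

```text
t 7.2 pos [ 0.4645 -0.0623  0.0605] rot [ 3.133 -0.01   0.796] F [-0.3  1.3 -0.1] open 0.0006
goal [ 0.4794 -0.0797  0.06  ] yaw 0.991 tool shift mm [-1.9 22.8  0.5] turn -0.195
```

```bash
echo
```

```text
(no output)
```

View pics/side3.png

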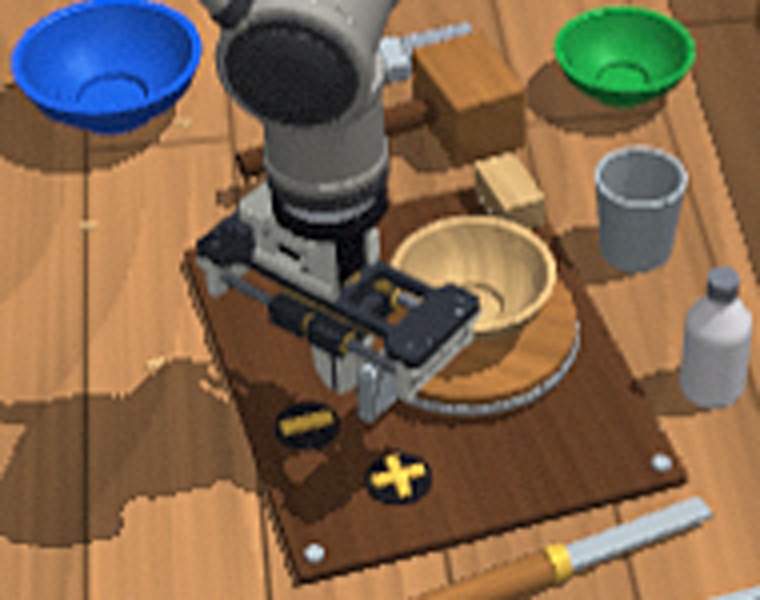

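View pics/top3.png

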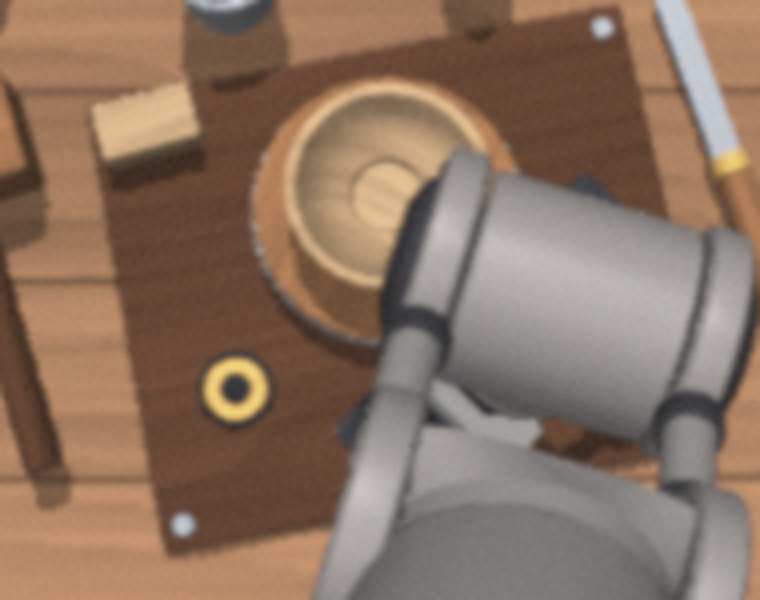

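The tab is at about 0.9, with the finger behind it. I'll push past halfway to about 1.08 and let the spring finish.

Emit:
{"op": "servo_tool", "data": {
  "targets": "-1 5.5 0 -0.05;-1 5.5 0 -0.05;-1 5.5 0 -0.05;-1 4 0 -0.04;0 0 0 0;0 0 0 0"
}}

```text
time: 8.05
tool_pos: [0.4772, -0.0787, 0.0606]
tool_rot: [3.131, -0.008, 0.98]
contact_force: [1.0, -0.5, -1.0]
opening: 0.0005
```

Run:
```python
from h import *
plan(1.2,.0,z=.06)
for n in('side',):
    p=cams.read_camera(n)
    u=proj(p,[[.5,0,.06]])[0].astype(int)
    im=p['color'][u[1]-75:u[1]+75,u[0]-95:u[0]+95,::-1];cv2.imwrite(f'pics/{n}4.png',cv2.resize(im,(760,600),interpolation=2))
```

```text
t 8.05 pos [ 0.4772 -0.0787  0.0606] rot [ 3.131 -0.008  0.98 ] F [ 1.  -0.5 -1. ] open 0.0005
goal [ 0.4875 -0.0873  0.06  ] yaw 1.091 tool shift mm [-1.3 13.3  0.6] turn -0.111
```

```bash
echo
```

```text
(no output)
```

View pics/side4.png

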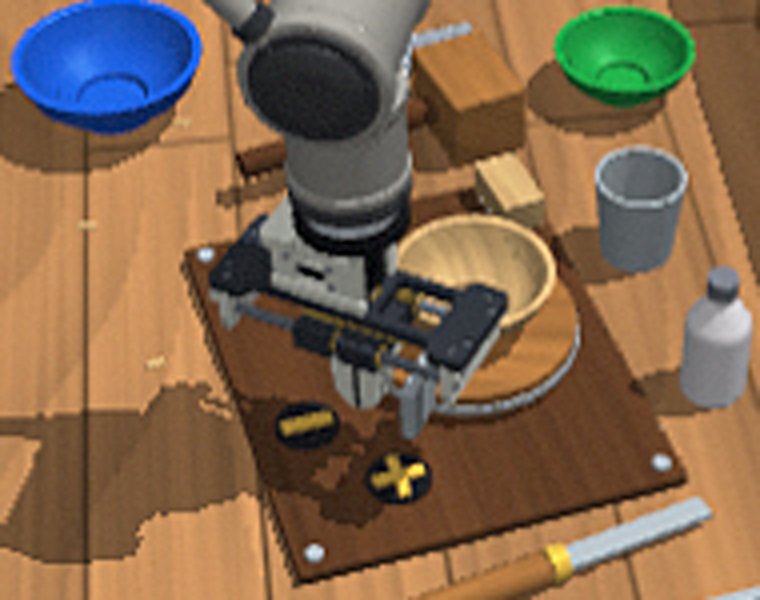

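The side view shows the tab sprung ahead of the finger, pointing at the cross. Next I'll back off, rise, and move clear.

Emit:
{"op": "servo_tool", "data": {
  "targets": "-2 -8 0 0;-4 -8 0 0;-5 -5 -5 0;-4 0 -20 0;0 0 -25 0;0 0 -30 0;0 0 -30 0;0 0 -30 0;-15 10 -20 0;-25 15 0 0;-25 25 0 0;-20 30 0 0;-15 35 0 0;-5 35 0 0;0 35 0 0;0 35 0 0;0 0 0 0"
}}

```text
time: 10.22
tool_pos: [0.5663, -0.2956, 0.2316]
tool_rot: [3.129, -0.007, 0.977]
contact_force: [-0.1, 0.1, -0.4]
opening: 0.0003
```

Run:
```python
from h import *
plan(1.2,.0,z=.06)
for n in('side','top'):
    p=cams.read_camera(n)
    for q in ('tab','mark_cross'): print(n,q,[(round(d['score'],2),np.round(d['extent'],1)) for d in cams.cut_out(p,q)][:2])
    u=proj(p,[[.5,0,.06]])[0].astype(int)
    b=cv2.resize(p['color'][:,:,::-1],None,fx=4,fy=4,interpolation=2)
    for X,c in(([pt(*C,1.2,r,.075) for r in(.082,.1,.118)],(0,0,255)),):
        for w in proj(p,X): cv2.circle(b,tuple(int(v) for v in (w+.5)*4),2,c,-1)
    cv2.imwrite(f'pics/{n}5.png',b[4*(u[1]-75):4*(u[1]+75),4*(u[0]-95):4*(u[0]+95)])
    cv2.imwrite(f'pics/{n}5f.png',p['color'][:,:,::-1])
```

```text
t 10.22 pos [ 0.5663 -0.2956  0.2316] rot [ 3.129 -0.007  0.977] F [-0.1  0.1 -0.4] open 0.0003
goal [ 0.4875 -0.0873  0.06  ] yaw 1.091 tool shift mm [ 128.5 -182.   171.6] turn -0.114
side tab [(0.7, array([277.9, 232.1,  40.5,  26.8])), (0.65, array([274.8, 235.6,  12.2,  18.3]))]
side mark_cross [(0.52, array([267.2, 256.7,  17.7,  11.8]))]
top tab [(0.7, array([252.3, 248.1,  21.2,  17.4])), (0.59, array([312. , 133.6,  18. ,  28.7]))]
top mark_cross [(0.71, array([340.8, 230.1,  23.5,  16.2]))]
```

```bash
echo
```

```text
(no output)
```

View pics/side5.png

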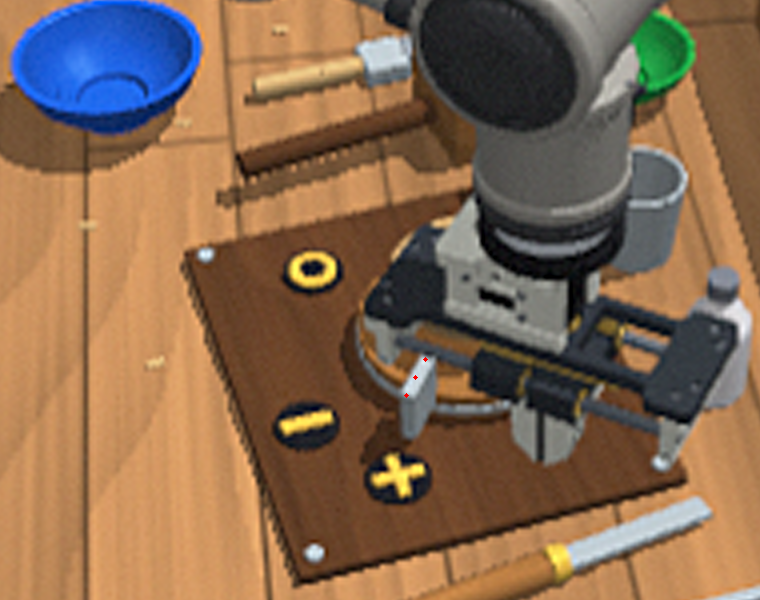

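View pics/top5.png

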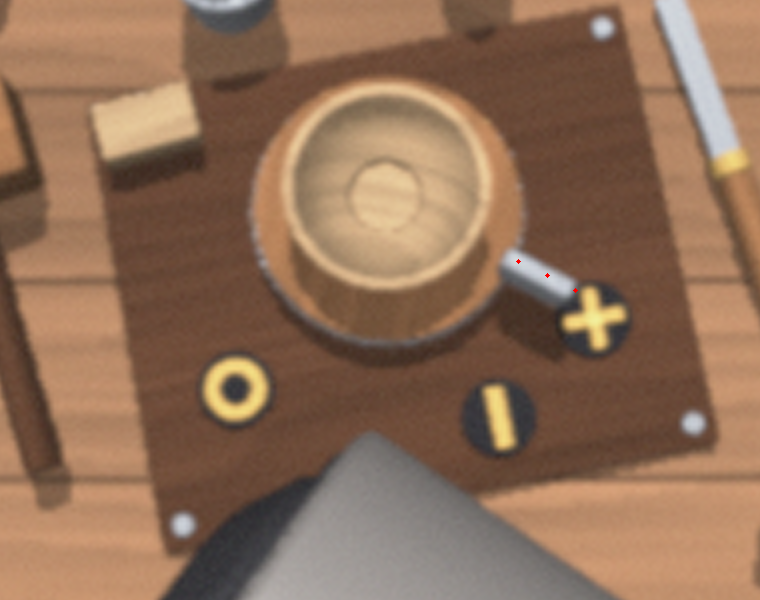

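View pics/side5f.png

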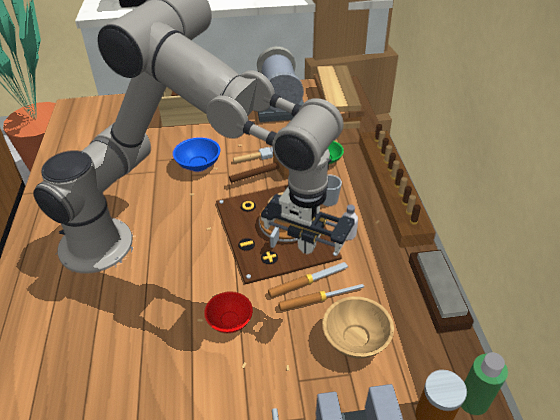

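The tab lies on the predicted line for stop 1.2. In the top view it points at the cross near (595,320). The bowl is upright in the middle and the hand is high and clear, so I'm handing in.

```bash
python3 -c "
from h import *
print(robot.hand_in())"
```

```text
the job is handed in; nothing more can be done
None
```

The carving stand is turned: the tab rests at the 1.2 stop, pointing at the cross plate, and I have handed the job in. I pushed it there with the closed fingertips over two clicks, from 0 past 0.6. I then backed off, rose clear and finished at about 10.2 s.

- **Tab position:** In both cameras the tab lies on the line I predicted for the 1.2 stop, to within about a pixel.
- **Force:** The readings I took between pushes never exceeded about 2.3 N. At the end the force was about 0, with the hand about 0.23 m above the table.
- **Bowl and surroundings:** The top view shows the bowl still upright in the middle of the turntable. The nearby things I could see had not moved, but the top crop and the arm left part of the scene unchecked.
- **Disagreements:**
  - The fit of the mark plates turned out 0.3 rad off the board's own axis. The plates, tab and turntable agreed with each other, so I worked from those.
  - After the move, the network's top-view "tab" was really the ring plate, and its best side-view one covered more than the tab. I judged the final position from the pictures and the calibration instead.

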